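# Click the rivet wheel round to the large rivets

### The arm

A 6-joint arm with a two-finger parallel gripper is mounted at the origin on the work surface. World frame = base frame: x ahead of the robot, y to its left, z up, the work surface at z = 0. Lengths are in m, angles in rad, forces in N, time in s.
With the tool pointing down it reaches from about 0.375 to 0.825 m from the base axis. Payload 5.5 kg.
Tool frame: the origin (TCP) lies midway between the tips of the shut fingers; the grasp point (between the pads) lies 19 mm behind it (manip.grip_depth is the distance from the TCP to the grasp point, in m); y points along the fingers, x is the direction in which the jaws open and shut, and the axes are right-handed (so a half turn about y gives the same grasp; the last joint's range is limited). The gripper opens to 85 mm and grips with 20 to 120 N. Pads are 22 mm wide; open, the fingers measure 114 mm over their backs; the gripper's body (76 mm by 85 mm) begins 54 mm behind the grasp point. The pads swing forward as they close: fully open they stand 13 mm farther back than shut.
Start: joints at [1.162, 0.314, -0.047, 1.21, 0, 1.571], TCP at [0.239, 0.551, 0.231] pointing down, gripper open.
Joint ranges: [-2.67, 2.67], [-0.69, 1.73], [-1.03, 1.25], [-2.08, 2.16], [-1.42, 1.45], [-3.14, 3.14]. Speed limits (rad/s): [2.39, 2.39, 3.01, 3.14, 3.14, 3.14].

### API

Orientations are given as a 3x3 rotation matrix whose columns are the frame's x, y, z axes.
In Python, from workcell import manip gives the robot as it stands.
- The arm moves only by the tool play_rows, never from a script. Its argument "plan" is one flat list of numbers, 7 for each row, row after row: the shift along the tool's x, y, z in mm, then the turn, a rotation vector about the tool's x, y, z in rad, then the closure in counts, from 0 (fully open) to 255 (shut). A call has 1 to 5 rows; each row is the pose to reach, as a shift and turn from the pose measured when the call began, along the tool's axes at that moment; what a row does not reach only later rows make up. A row lasts 1/12 s, in which the tool goes at most 41.7 mm and 7.16 degrees, less where a joint would pass 70% of its speed; a pose out of reach is approached as far as the arm can. A call with a gripper value outside its range is refused whole. The fingers move at their own pace and stop on an object; "grip_force" is the grip in N (left out, the last holds). Time passes only in rows, so rows that repeat a pose let the fingers close. It gives the time, the measured TCP pose, the force and the opening at its end, in the units of the state.
- manip.state(): the state, without advancing time (a new reading comes with each control period).
- manip.get_image(name): name is "scene" or "top" or "wrist"; returns a dict with "frame" (480x640x3 uint8, blue, green, red), "intrinsics" (3x3 intrinsics, pixels), "k1" (the pictures are not rectified: a ray, as slopes to the right and down, at radius r is drawn at 1 + k1 r^2 times it, then the intrinsics apply), "R" (3x3) and "t" (3): a world point X has camera coordinates R X + t; the wrist camera has in their place "mount" (4x4, takes a point from camera to tool coordinates, whose origin is the TCP and whose axes are the tool frame's). Camera axes: x right, y down, z forward; pixel columns grow to the right and rows downward; lengths in m; the calibration is good to about 2 mm. A picture is of the moment at which its call begins: read the wrist's pose just before it. There is no depth.
- manip.close_job(): hands the job in, once; it reports no verdict.
The state is a dict: "time": time; "joints": joint angles; "joint_velocities": joint speeds; "tau": joint torques, N m; "eef_pos": TCP position; "ee_rot": TCP orientation; "ft_force": force on the tool from outside, world axes, zero at the start; "ft_torque": the same for the moment, N m; "width": finger opening in m.
Only numpy, scipy, OpenCV 4.12 (cv2) and the standard library are available. Lean on these libraries where they do the work, as an engineer would, in place of code of your own. Each camera call takes 0.05 s, during which the arm holds its last target.

### The job

The large rivets are needed next: with a fingertip, gently push the lugs at the edge of the rivet feeder's wheel so that it turns clockwise (seen from above) click by click, until the one large pocket has clicked to rest at the chute. Do not let it run a click past the chute, and leave the jar, the hammer and the rivet set where they are.

Things in the scene. Friction and masses are not known exactly. Their poses are not given: they have to be found in the camera images.
- feeder: Rivet feeder fixed to the bench: dark plate 150 mm square, 12 mm high, on it a grey drum (radius 56, top 46 mm high) carrying the wheel. Origin on the bench under the wheel's axis, z up, x towards the chute (roughly away from the robot, within 0.5 rad). A guard wall (inner radius 79, top 78 mm high) stands 10 to 75 degrees either side of x; the robot's side of the wheel is open.
- wheel_centre (a point): Centre of the wheel's top face, 70 mm above the bench. Aluminium disc, radius 50 mm, underside 48 mm up, hub stub 6 mm proud. Six radial lugs, 11 mm wide, 60 degrees apart, reach to radius 74 mm, from 48 to 72 mm above the bench, with open gaps between (drum top at 46 mm below). Midway between lugs are six dark steel-rimmed pockets: five of 15 mm, one of 31 mm.
- large_pocket (a point): Centre of the mouth of the one large pocket (31 mm wide), 30 mm from the wheel's axis, 71 mm above the bench. Turns with the wheel; it must come to rest in the direction of the chute.
- chute (a point): Middle of the upper end of the sloping sheet-steel chute, 85 mm from the wheel's axis along the feeder's x, 48 mm above the bench; a low catch tray lies beyond it.
- wheel (a joint): Wheel angle, rad, growing clockwise seen from above; 0 = large pocket at the chute, lugs then at 30, 90, 150.. degrees from the feeder's x. A sprung ratchet stops it every 1.047 rad and bars turning back; pushed over about two thirds of a click (1 to 5 N at a lug, well damped) it snaps on to the next stop. Starts 2 to 4 clicks short: about -2.09, -3.14 or -4.19.
- jar: Closed glass jar with a steel cap, 56 mm in diameter, 85 mm high, standing loose beside the feeder. Origin at the centre of its underside. To be left alone.
- hammer: Hammer 240 mm long lying loose beside the feeder, handle towards the robot. To be left alone.
- rivet_set: Small stepped steel rivet set, 32 mm in diameter, 70 mm high, standing loose beside the feeder. Origin at the centre of its underside. To be left alone.

How it is judged:
On the way:
1. the large pocket stands at the chute (value of joint wheel between -0.15 and 0.15 rad), for 0.2 s.
At the end, for the whole second after the job is handed in: The wheel rests in the click that has the large pocket at the chute (within 0.12 rad), and the jar, hammer and rivet set are within 20 mm of where they stood (value of joint wheel between -0.12 and 0.12 rad and velocity of joint wheel between -0.05 and 0.05 rad/s and distance of each of jar, hammer, rivet_set from where it was at the start of the episode below 0.02 m); the robot touches nothing.
It fails at once if the wheel ran past the chute towards the next click (value of joint wheel above 0.5 rad).
It fails at once if the wheel was squeezed or shoved hard (over 30 N) (contact force between the fingers and wheel above 30 N).
It fails at once if the jar was moved or lifted (distance of jar from where it was at the start of the episode above 0.03 m).
It fails at once if the hammer was moved or lifted (distance of hammer from where it was at the start of the episode above 0.03 m).
It fails at once if the rivet set was moved or lifted (distance of rivet_set from where it was at the start of the episode above 0.03 m).
It also fails if it takes over 61 s, if anything falls off the work surface, if the arm or the gripper's body presses on something with over 40 N, if the wrist force passes 120 N, or if a joint passes its speed limit or range.

## Working session

There is one attempt and no reset: what is moved stays moved. The work goes in short steps, Python scripts to look and compute and a tool call to move; the robot and the scene stay as the last step left them, time stands still between calls to the robot, and variables do not carry over. Pictures are saved under pics/ and viewed, and the job is handed in when it is done.

Besides the shell and the picture viewer there is one more tool, called after "Request:" as name(argument=value, ...) on one line, values as JSON. play_rows: Moves the arm, as the interface text tells. Its arguments: {"type":"object","properties":{"plan":{"type":"array","items":{"type":"number"}},"grip_force":{"type":"number"}},"required":["plan"]}

```bash
ls; mkdir -p pics; python3 - <<'E'
from workcell import manip
import cv2,numpy as np
s=manip.state();print(s['time'],s['eef_pos'],s['ee_rot'],s['width'],s['ft_force'])
for n in['scene','top']:
    d=manip.get_image(n);cv2.imwrite(f'pics/{n}0.png',d['frame'])
    print(n,d['intrinsics'],d['k1'],d['R'],d['t'])
E
```

```text
pics
0.0 [0.23824287 0.55003506 0.23042126] [[ 3.97467309e-01 -6.97571539e-04 -9.17616070e-01]
 [ 9.17614710e-01 -1.58001538e-03  3.97467921e-01]
 [-1.72710982e-03 -9.99998508e-01  1.20974424e-05]] 0.08557715481025528 [-0.13962196 -0.06285264 -0.2358064 ]
scene [[480.28286577   0.         326.51789739]
 [  0.         480.28286577 240.18141222]
 [  0.           0.           1.        ]] -0.079519210632926 [[ 0.83548927  0.54947708 -0.00571212]
 [ 0.3932362  -0.60511857 -0.69224043]
 [-0.38382676  0.57611324 -0.72164434]] [-0.52901773 -0.17694887  1.00155969]
top [[614.86931698   0.         314.90715824]
 [  0.         614.86931698 238.73237586]
 [  0.           0.           1.        ]] -0.1688122616711328 [[ 4.45158407e-04 -9.99866606e-01 -1.63270511e-02]
 [-9.81898824e-01  2.65539413e-03 -1.89387564e-01]
 [ 1.89405655e-01  1.61158197e-02 -9.81766662e-01]] [0.06247875 0.59558938 1.09517357]
```

View pics/scene0.png

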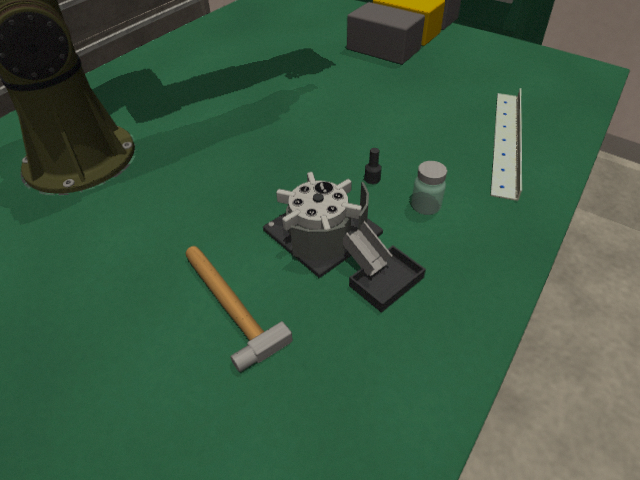

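View pics/top0.png

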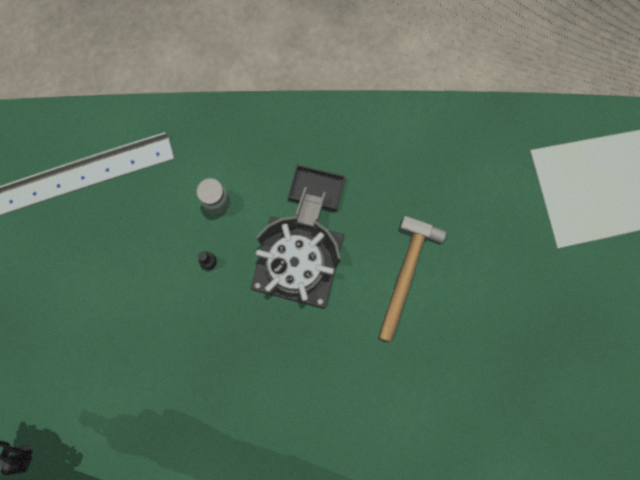

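The views show the feeder centre near (295,262) in the top view, the chute near (311,207), the large pocket on the wheel's left at (279,266), the rivet set at (207,260), the jar at (212,193) and the hammer on the right. I'll zoom in and measure.

```bash
cat > h.py <<'E'
import cv2,numpy as np
from workcell import manip
def ray(d,u,v,R=None,t=None):
    K=d['intrinsics'];k=d['k1'];R=d['R'] if R is None else R;t=d['t'] if t is None else t
    p=np.array([(u-K[0,2])/K[0,0],(v-K[1,2])/K[1,1]]);q=p.copy()
    for _ in range(30): q=p/(1+k*(q@q))
    R=np.array(R);t=np.array(t)
    return -R.T@t, R.T@np.array([q[0],q[1],1])
def onz(d,u,v,z,R=None,t=None):
    o,r=ray(d,u,v,R,t); return o+r*(z-o[2])/r[2]
def proj(d,X,R=None,t=None):
    R=d['R'] if R is None else R;t=d['t'] if t is None else t
    c=np.array(R)@np.array(X)+np.array(t);p=c[:2]/c[2];p=p*(1+d['k1']*(p@p));K=d['intrinsics']
    return p*[K[0,0],K[1,1]]+[K[0,2],K[1,2]]
E
python3 - <<'E'
from h import *
d=manip.get_image('top');f=d['frame']
cv2.imwrite('pics/top1.png',cv2.resize(f[155:315,190:350],None,fx=3.75,fy=3.75,interpolation=cv2.INTER_CUBIC))
# bright wheel mask
g=cv2.cvtColor(f,cv2.COLOR_BGR2HSV)
m=((g[...,2]>150)&(g[...,1]<60)).astype(np.uint8)
m[:, :245]=0;m[:,345:]=0;m[:218]=0;m[310:]=0
n,l,st,c=cv2.connectedComponentsWithStats(m);print(st,c)
s=manip.get_image('scene')['frame']
cv2.imwrite('pics/scene1.png',cv2.resize(s[140:320,240:460],None,fx=3.3,fy=3.3,interpolation=cv2.INTER_CUBIC))
E
```

```text
[[     0      0    640    480 305367]
 [   257    225     76     75   1814]
 [   256    284      3      3      9]
 [   319    300      3      4     10]] [[319.64222395 239.36849103]
 [295.86549063 261.0722161 ]
 [257.         285.        ]
 [320.         301.2       ]]
```

View pics/top1.png

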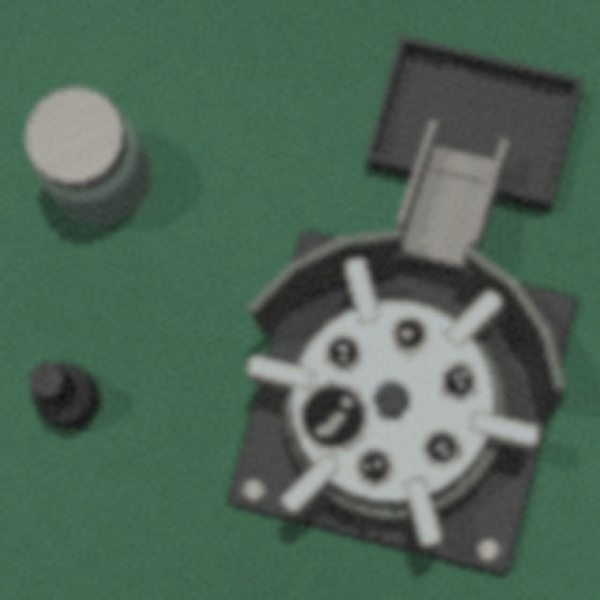

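View pics/scene1.png

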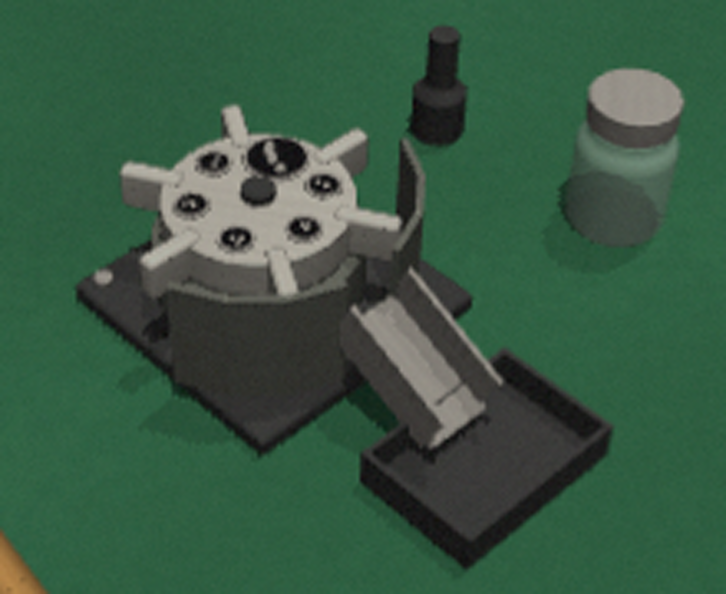

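```bash
python3 - <<'E'
from h import *
d=manip.get_image('top');s=manip.get_image('scene')
T=lambda x,y,z:onz(d,190+(x+.5)/3.75-.5,155+(y+.5)/3.75-.5,z)
S=lambda x,y,z:onz(s,240+(x+.5)/3.3-.5,140+(y+.5)/3.3-.5,z)
hub=T(391,400,.076);hs=S(259,188,.076);print('hub',hub,hs)
P=T(335,415,.071);print('pocket',P,S(277,157,.071))
ch=[T(431,255,.048)]
ch=T(436,257,.05);print('chute upper',ch)
lugs=[(357,260),(494,297),(538,434),(431,543),(290,503),(249,366)]
L=[T(x,y,.072) for x,y in lugs]
c=np.mean(L,0);print('lug centre',c)
A=lambda v:np.degrees(np.arctan2(v[1],v[0]))
for l in L: print(l.round(4),np.hypot(*(l-c)[:2]),A(l-c))
sl=[(231,110),(352,138),(398,224),(286,290),(150,262),(125,168)]
SL=np.array([S(x,y,.072) for x,y in sl]);print('scene',SL.mean(0))
for l in SL: print(l.round(4),A(l-SL.mean(0)))
print('pocket ang',A(P-c),'hubang',A(P-hub))
cor=[T(303,232,.012),T(577,296,.012),T(506,574,.012),T(231,503,.012)];
for q in cor:print('corner',q)
print('plate centre',np.mean(cor,0),A(cor[0]-cor[3]),A(cor[1]-cor[2]))
print('jar',T(75,137,.085),'set',T(46,381,.07))
for z,(u,v) in [(.0,(403,219)),(0,(444,237)),(0,(387,340))]: print('hammer',onz(d,u,v,.02))
E
```

```text
hub [0.55005985 0.09999465 0.076     ] [0.55247931 0.09835242 0.076     ]
pocket [0.54342968 0.1277152  0.071     ] [0.54337966 0.12823075 0.071     ]
chute upper [0.62720915 0.07903751 0.05      ]
lug centre [0.55081016 0.09922119 0.072     ]
[0.621  0.1176 0.072 ] 0.07254334907671096 14.657462174717443
[0.6021 0.0496 0.072 ] 0.07133089434946786 -44.069527881323275
[0.5337 0.0282 0.072 ] 0.07304071691452152 -103.53003467310565
[0.4804 0.0803 0.072 ] 0.07287303616676077 -164.98431818992336
[0.4999 0.1492 0.072 ] 0.07130526680002452 135.5194476277787
[0.5677 0.1704 0.072 ] 0.0731710424222621 76.63397281142606
scene [0.55227387 0.09665111 0.072     ]
[0.5021 0.1463 0.072 ] 135.33697138652582
[0.5683 0.1613 0.072 ] 76.05689341952979
[0.6222 0.117  0.072 ] 16.257084955445293
[0.6014 0.0485 0.072 ] -44.415178372102375
[0.5361 0.0289 0.072 ] -103.43899336179268
[0.4836 0.0778 0.072 ] -164.65501078618337
pocket ang 104.52153361553054 hubang 103.45124077274573
corner [0.64922231 0.15012025 0.012     ]
corner [0.6145431  0.00673817 0.012     ]
corner [0.47006932 0.04402799 0.012     ]
corner [0.50648345 0.1853308  0.012     ]
plate centre [0.56007954 0.0965543  0.012     ] -13.85697012962496 -14.472622785723381
jar [0.68162989 0.25865709 0.085     ] set [0.56064721 0.2718374  0.07      ]
hammer [ 0.64162589 -0.10945875  0.02      ]
hammer [ 0.60563346 -0.18875719  0.02      ]
hammer [ 0.40798426 -0.07365452  0.02      ]
```

```bash
cat >> h.py <<'E'
from scipy.spatial.transform import Rotation as Ro
C=np.array([0.551,0.098])
def lugpose(lug,u,v,z):
    """finger pose in frame of lug at world angle lug (deg): u radial, v clockwise tangential (m)"""
    a=np.radians(lug);r=np.array([np.cos(a),np.sin(a)]);t=np.array([np.sin(a),-np.cos(a)])
    p=C+u*r+v*t
    R=np.array([[t[0],0,r[0]],[t[1],0,r[1]],[0,-1,0]])
    return np.array([p[0],p[1],z]),R
def rel(p,R):
    s=manip.state();R0=np.array(s['ee_rot'])
    return np.r_[(R0.T@(p-s['eef_pos']))*1000,Ro.from_matrix(R0.T@R).as_rotvec()]
E
python3 - <<'E'
from h import *
p,R=lugpose(195.5,.067,-.030,.23);print(p,np.linalg.det(R),rel(p,R).round(3))
E
```

```text
[0.49445391 0.05118612 0.23      ] 1.0 [-3.56301e+02  1.20400e+00 -4.33337e+02 -0.00000e+00 -6.79000e-01
 -1.00000e-03]
```

Request:
play_rows(plan=[-356,0,-433,0,-0.679,0,255,-356,0,-433,0,-0.679,0,255,-356,0,-433,0,-0.679,0,255,-356,0,-433,0,-0.679,0,255,-356,0,-433,0,-0.679,0,255], grip_force=60)

```text
time: 0.72
eef_pos: [0.3303, 0.3712, 0.2313]
ee_rot: [[-0.195, -0.0, -0.981], [0.981, -0.001, -0.195], [-0.001, -1.0, 0.0]]
ft_force: [0.5, 0.5, 0.7]
width: 0.0259
```

```bash
python3 - <<'E'
from h import *
p,R=lugpose(195.5,.067,-.030,.23);print(rel(p,R).round(3))
E
```

```text
[-3.45918e+02  1.49600e+00 -9.85940e+01 -0.00000e+00 -7.40000e-02
 -0.00000e+00]
```

Request:
play_rows(plan=[-346,0,-98.6,0,-0.074,0,255,-346,0,-98.6,0,-0.074,0,255,-346,0,-98.6,0,-0.074,0,255,-346,0,-98.6,0,-0.074,0,255,-346,0,-98.6,0,-0.074,0,255])

```text
time: 1.13
eef_pos: [0.4252, 0.1856, 0.2317]
ee_rot: [[-0.267, 0.001, -0.964], [0.964, -0.0, -0.267], [-0.0, -1.0, -0.001]]
ft_force: [0.3, 0.7, -0.3]
width: 0.0
```

```bash
python3 - <<'E'
from h import *
p,R=lugpose(195.5,.067,-.030,.23);print(rel(p,R).round(3))
E
```

```text
[-1.48012e+02  1.76800e+00 -3.07930e+01  1.00000e-03  0.00000e+00
 -0.00000e+00]
```

Request:
play_rows(plan=[-148,2,-31,0,0,0,255,-148,2,-31,0,0,0,255,-148,2,-31,0,0,0,255,-148,2,-31,0,0,0,255,-148,2,-31,0,0,0,255])

```text
time: 1.55
eef_pos: [0.4968, 0.0469, 0.2297]
ee_rot: [[-0.262, 0.002, -0.965], [0.965, -0.002, -0.262], [-0.003, -1.0, -0.001]]
ft_force: [-0.0, -0.0, 0.1]
width: 0.0001
```

```bash
python3 - <<'E'
from h import *
for z in(.23,.11,.058):
  p,R=lugpose(195.5,.067,-.030,z);print(rel(p,R).round(3))
s=manip.state();print(s['ft_force'])
d=manip.get_image('scene');cv2.imwrite('pics/s2.png',cv2.resize(d['frame'][60:300,200:440],None,fx=2.4,fy=2.4))
d=manip.get_image('wrist');cv2.imwrite('pics/w2.png',d['frame'])
E
```

```text
[ 4.755e+00 -3.250e-01  1.103e+00  1.000e-03 -6.000e-03 -3.000e-03]
[ 5.06000e+00  1.19675e+02  1.27100e+00  1.00000e-03 -6.00000e-03
 -3.00000e-03]
[ 5.19200e+00  1.71674e+02  1.34300e+00  1.00000e-03 -6.00000e-03
 -3.00000e-03]
[-0.0448138  -0.02971949  0.11730833]
```

View pics/s2.png

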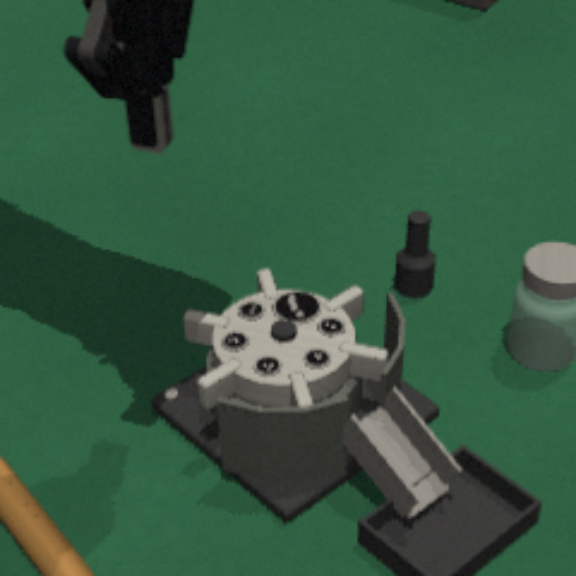

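View pics/w2.png

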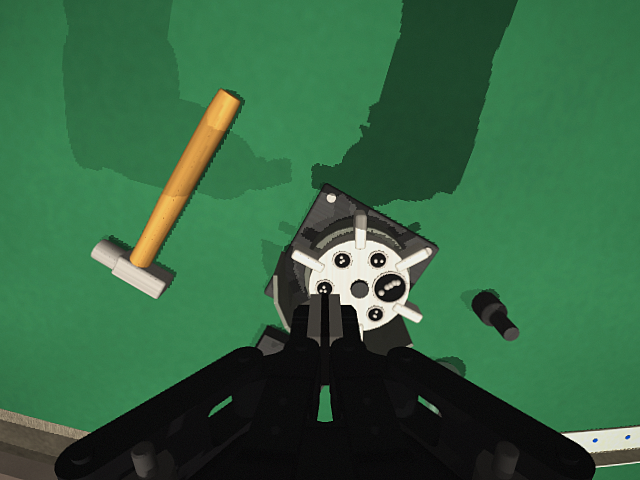

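The scene view shows the shut fingers about 230 mm up on the robot's side of the wheel. The wheel hasn't moved: its large pocket is at about (297,306). The wrist view shows clear space around it. Next I go down into the gap.

Request:
play_rows(plan=[5,40,1,0,0,0,255,5,80,1,0,0,0,255,5,110,1,0,0,0,255,5,120,1,0,0,0,255,5,120,1,0,0,0,255])

```text
time: 2.07
eef_pos: [0.4897, 0.0556, 0.1073]
ee_rot: [[-0.266, -0.005, -0.964], [0.964, -0.0, -0.266], [0.001, -1.0, 0.005]]
ft_force: [0.1, -0.7, -0.5]
width: 0.0002
```

Request:
play_rows(plan=[0,12,0,0,0,0,255,0,25,0,0,0,0,255,0,37,0,0,0,0,255,0,50,0,0,0,0,255,0,50,0,0,0,0,255])

```text
time: 2.48
eef_pos: [0.4895, 0.0563, 0.0575]
ee_rot: [[-0.267, -0.005, -0.964], [0.964, -0.0, -0.267], [0.001, -1.0, 0.005]]
ft_force: [-0.6, -0.4, 0.3]
width: -0.0001
```

```bash
python3 - <<'E'
from h import *
s=manip.state();print(s['eef_pos'],s['ft_force'])
for a in(0,5,10,15,20,25):
  p,R=lugpose(195.5-a,.067,-.020,.058);print(a,rel(p,R).round(3))
d=manip.get_image('scene');cv2.imwrite('pics/s3.png',cv2.resize(d['frame'][100:300,220:460],None,fx=3,fy=3))
E
```

```text
[0.48947216 0.05627402 0.05751974] [-0.55944754 -0.36617263  0.29868422]
0 [ 3.766e+00 -4.930e-01 -3.439e+00 -5.000e-03  0.000e+00  1.000e-03]
5 [ 9.682e+00 -4.770e-01 -1.951e+00 -5.000e-03  8.700e-02  1.000e-03]
10 [ 1.5705e+01 -4.6400e-01 -9.8500e-01 -5.0000e-03  1.7500e-01  1.0000e-03]
15 [ 2.1789e+01 -4.5400e-01 -5.4700e-01 -5.0000e-03  2.6200e-01  1.0000e-03]
20 [ 2.7888e+01 -4.4600e-01 -6.4100e-01 -5.0000e-03  3.4900e-01  0.0000e+00]
25 [ 3.3956e+01 -4.4100e-01 -1.2670e+00 -6.0000e-03  4.3600e-01  0.0000e+00]
```

View pics/s3.png

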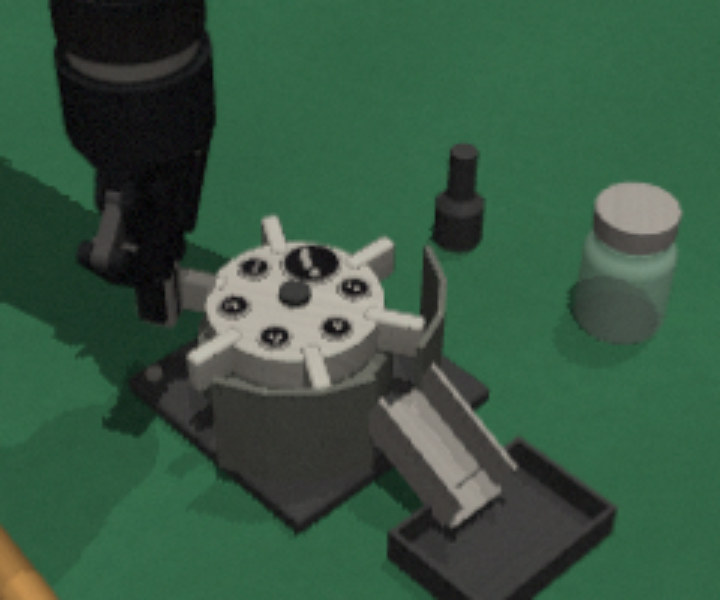

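The shut finger stands beside the end of the robot-side lug at about (180,290), nearly touching it. I'll push slowly along the arc.

Request:
play_rows(plan=[2,0,-1.5,0,0,0,255,4,0,-3,0,0,0,255,7,0,-2.6,0,0.045,0,255,10,0,-2,0,0.087,0,255,13,0,-1.4,0,0.13,0,255])

```text
time: 2.95
eef_pos: [0.4897, 0.0687, 0.0601]
ee_rot: [[-0.138, -0.001, -0.99], [0.99, -0.002, -0.138], [-0.002, -1.0, 0.001]]
ft_force: [0.9, -3.0, 0.3]
width: -0.0003
```

```bash
python3 - <<'E'
from h import *
for a in(7.5,10,15,20,25,30):
  p,R=lugpose(195.5-a,.067,-.020,.058);print(a,rel(p,R).round(3))
E
```

```text
7.5 [ 4.880e-01  2.126e+00  2.262e+00 -1.000e-03 -2.000e-03 -2.000e-03]
10 [ 3.428e+00  2.121e+00  3.075e+00 -1.000e-03  4.200e-02 -2.000e-03]
15 [ 9.401e+00  2.111e+00  4.313e+00 -1.000e-03  1.290e-01 -2.000e-03]
20 [ 1.5459e+01  2.1000e+00  5.0260e+00 -1.0000e-03  2.1700e-01 -2.0000e-03]
25 [ 2.1556e+01  2.0880e+00  5.2070e+00 -1.0000e-03  3.0400e-01 -2.0000e-03]
30 [ 2.7646e+01  2.0760e+00  4.8570e+00 -1.0000e-03  3.9100e-01 -2.0000e-03]
```

Request:
play_rows(plan=[3.4,2,3.1,0,0.042,0,255,6.4,2,3.7,0,0.086,0,255,9.4,2,4.3,0,0.129,0,255,12.4,2,4.7,0,0.173,0,255,15.5,2,5,0,0.217,0,255])

```text
time: 3.37
eef_pos: [0.4845, 0.0832, 0.0599]
ee_rot: [[0.081, 0.003, -0.997], [0.997, -0.004, 0.081], [-0.003, -1.0, -0.003]]
ft_force: [0.7, -3.0, 1.9]
width: -0.0004
```

```bash
python3 - <<'E'
from h import *
s=manip.state();print(s['ft_force'])
for a in(20,22.5,25,30,35,40):
  p,R=lugpose(195.5-a,.067,-.020,.058);print(a,rel(p,R).round(3))
d=manip.get_image('top');cv2.imwrite('pics/t4.png',cv2.resize(d['frame'][190:340,210:380],None,fx=3.5,fy=3.5))
E
```

```text
[ 0.65794286 -3.04884605  1.85606582]
20 [ 1.000e-03  1.903e+00  1.906e+00  3.000e-03 -3.000e-03 -3.000e-03]
22.5 [ 2.94   1.891  2.723  0.003  0.041 -0.003]
25 [ 5.912e+00  1.879e+00  3.411e+00  3.000e-03  8.400e-02 -3.000e-03]
30 [ 1.1932e+01  1.8560e+00  4.3950e+00  3.0000e-03  1.7200e-01 -3.0000e-03]
35 [ 1.8015e+01  1.8350e+00  4.8510e+00  3.0000e-03  2.5900e-01 -3.0000e-03]
40 [ 2.4115e+01  1.8140e+00  4.7750e+00  3.0000e-03  3.4600e-01 -3.0000e-03]
```

View pics/t4.png

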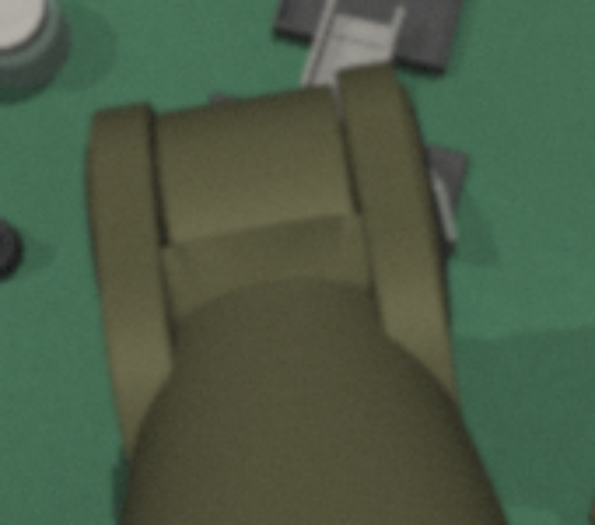

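The arm hides the wheel in the top view, so I'll use the scene view from here. The force is 3 N, as expected.

Request:
play_rows(plan=[3,2,2.7,0,0.041,0,255,6,2,3.4,0,0.084,0,255,9,2,4,0,0.128,0,255,12,2,4.4,0,0.172,0,255,15,2,4.7,0,0.215,0,255])

```text
time: 3.83
eef_pos: [0.4821, 0.0992, 0.059]
ee_rot: [[0.295, 0.005, -0.956], [0.956, -0.003, 0.295], [-0.002, -1.0, -0.005]]
ft_force: [-0.1, -1.2, 0.1]
width: 0.0005
```

```bash
python3 - <<'E'
from h import *
s=manip.state();print(s['ft_force'])
for a in(32.5,35,37.5,40,42.5,45):
  p,R=lugpose(195.5-a,.067,-.020,.058);print(a,rel(p,R).round(3))
d=manip.get_image('scene');cv2.imwrite('pics/s5.png',cv2.resize(d['frame'][100:300,220:460],None,fx=3,fy=3))
E
```

```text
[-0.141849   -1.18689111  0.06764534]
32.5 [-0.991  1.009  0.735  0.005 -0.002 -0.002]
35 [ 1.949  1.     1.55   0.005  0.041 -0.002]
37.5 [ 4.921e+00  9.910e-01  2.237e+00  5.000e-03  8.500e-02 -1.000e-03]
40 [ 7.921e+00  9.830e-01  2.793e+00  5.000e-03  1.290e-01 -1.000e-03]
42.5 [ 1.0941e+01  9.7600e-01  3.2180e+00  5.0000e-03  1.7200e-01 -1.0000e-03]
45 [ 1.3978e+01  9.6900e-01  3.5110e+00  5.0000e-03  2.1600e-01 -1.0000e-03]
```

View pics/s5.png

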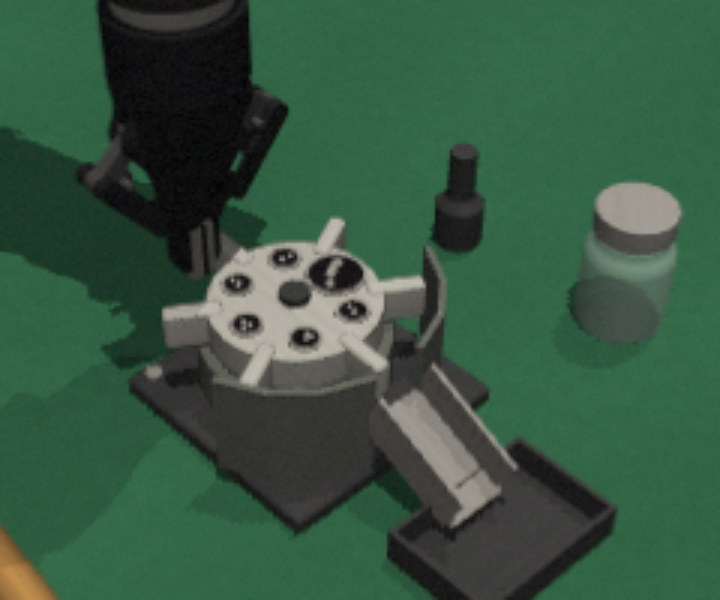

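The wheel has turned about 30°: the pocket is now at (335,272), with the finger behind the lug at (215,250). The jar and rivet set haven't moved. I'll carry on.

Request:
play_rows(plan=[2,1,1.5,0,0.041,0,255,4,1,2,0,0.07,0,255,6,1,2.5,0,0.1,0,255,8,1,2.8,0,0.129,0,255,9.5,1,3,0,0.15,0,255])

```text
time: 4.3
eef_pos: [0.4825, 0.1102, 0.0587]
ee_rot: [[0.435, 0.005, -0.9], [0.9, -0.002, 0.435], [0.001, -1.0, -0.006]]
ft_force: [-0.8, -0.6, -0.1]
width: -0.0005
```

```bash
python3 - <<'E'
from h import *
s=manip.state();print(s['ft_force'])
for a in(40,42.5,45,47.5,50):
  p,R=lugpose(195.5-a,.067,-.020,.058);print(a,rel(p,R).round(3))
d=manip.get_image('scene');cv2.imwrite('pics/s6.png',cv2.resize(d['frame'][100:300,220:460],None,fx=3,fy=3))
E
```

```text
[-0.78394499 -0.62792708 -0.05346051]
40 [-2.681e+00  6.600e-01 -4.590e-01  6.000e-03 -2.300e-02  1.000e-03]
42.5 [0.241 0.657 0.415 0.006 0.021 0.001]
45 [3.199e+00 6.550e-01 1.161e+00 6.000e-03 6.500e-02 1.000e-03]
47.5 [6.187e+00 6.540e-01 1.778e+00 6.000e-03 1.080e-01 1.000e-03]
50 [9.199e+00 6.530e-01 2.264e+00 6.000e-03 1.520e-01 1.000e-03]
```

View pics/s6.png

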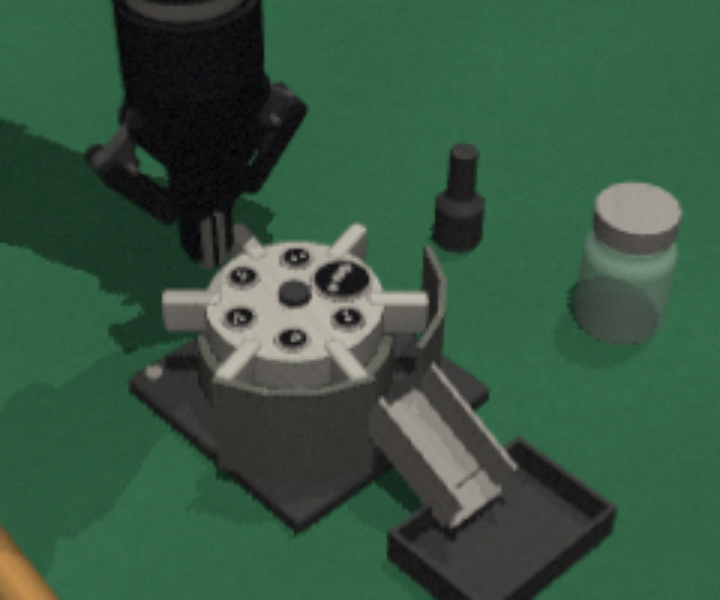

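It's close to the two-thirds point and the force is dropping. A few more millimetres should do it.

Request:
play_rows(plan=[1,0.6,0.6,0,0.035,0,255,2,0.6,0.9,0,0.05,0,255,3,0.6,1.1,0,0.065,0,255,4,0.6,1.3,0,0.08,0,255,4,0.6,1.3,0,0.08,0,255])

```text
time: 4.77
eef_pos: [0.4833, 0.1147, 0.0581]
ee_rot: [[0.506, 0.006, -0.862], [0.862, -0.002, 0.506], [0.001, -1.0, -0.006]]
ft_force: [-0.8, 0.4, 0.0]
width: -0.0001
```

```bash
python3 - <<'E'
from h import *
s=manip.state();print(s['ft_force'])
for a in(45,47.5,50,52.5):
  p,R=lugpose(195.5-a,.067,-.020,.058);print(a,rel(p,R).round(3))
d=manip.get_image('scene');cv2.imwrite('pics/s7.png',cv2.resize(d['frame'][100:300,220:460],None,fx=3,fy=3))
E
```

```text
[-0.8195463   0.44646011  0.01961645]
45 [-1.167e+00  7.800e-02 -1.970e-01  6.000e-03 -1.600e-02  1.000e-03]
47.5 [1.761 0.077 0.659 0.006 0.027 0.002]
50 [4.724e+00 7.700e-02 1.387e+00 5.000e-03 7.100e-02 2.000e-03]
52.5 [7.715e+00 7.800e-02 1.984e+00 5.000e-03 1.150e-01 2.000e-03]
```

View pics/s7.png

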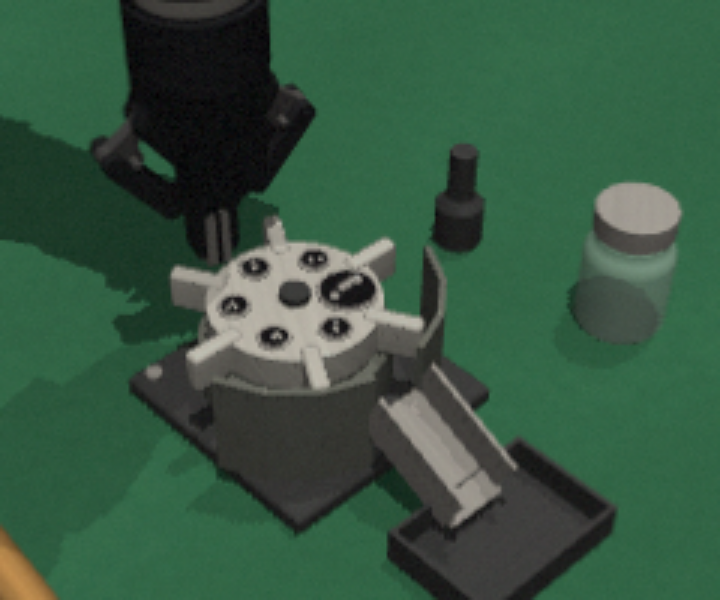

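The wheel snapped to the next stop: the lugs look as they did at the start and the pocket is at (348,288). One click is left. I'll lift, go back to the start and repeat.

Request:
play_rows(plan=[0,-15,0,0,0,0,255,0,-30,0,0,0,0,255,0,-45,0,0,0,0,255,0,-52,0,0,0,0,255,0,-52,0,0,0,0,255])

```text
time: 5.23
eef_pos: [0.4843, 0.115, 0.1116]
ee_rot: [[0.506, 0.008, -0.863], [0.863, -0.001, 0.506], [0.003, -1.0, -0.008]]
ft_force: [0.5, 0.6, 0.2]
width: 0.0
```

```bash
python3 - <<'E'
from h import *
p,R=lugpose(195.5,.068,-.028,.11);print(rel(p,R).round(3))
d=manip.get_image('scene')
S=lambda x,y,z:onz(d,220+(x+.5)/3-.5,100+(y+.5)/3-.5,z)
q=S(348,288,.071)[:2]-S(295,293,.076)[:2];print('pocket angle rel',np.degrees(np.arctan2(q[1],q[0]))+14.5)
E
```

```text
[-4.9210e+01  1.7430e+00 -3.8899e+01  9.0000e-03 -8.0100e-01  0.0000e+00]
pocket angle rel 66.28410298806381
```

Request:
play_rows(plan=[-25,1,-12,0,-0.12,0,255,-49,1,-39,0,-0.24,0,255,-49,1,-39,0,-0.36,0,255,-49,1,-39,0,-0.48,0,255,-49,1,-39,0,-0.6,0,255])

```text
time: 5.7
eef_pos: [0.4918, 0.0519, 0.1084]
ee_rot: [[-0.074, 0.005, -0.997], [0.997, -0.001, -0.074], [-0.002, -1.0, -0.005]]
ft_force: [0.3, 0.1, -0.5]
width: 0.0002
```

```bash
python3 - <<'E'
from h import *
p,R=lugpose(195.5,.068,-.028,.11);print(rel(p,R).round(3))
E
```

```text
[ 0.816 -1.56  -1.27   0.005 -0.196 -0.002]
```

Request:
play_rows(plan=[1,0,-1,0,-0.12,0,255,1,0,-1,0,-0.196,0,255,1,15,-1,0,-0.196,0,255,1,32,-1,0,-0.196,0,255,1,50,-1,0,-0.196,0,255])

```text
time: 6.12
eef_pos: [0.4927, 0.0529, 0.0572]
ee_rot: [[-0.267, 0.005, -0.964], [0.964, -0.001, -0.267], [-0.003, -1.0, -0.005]]
ft_force: [-1.2, 1.1, -0.7]
width: 0.0
```

```bash
python3 - <<'E'
from h import *
for a in(0,5,10,15,20):
  p,R=lugpose(195.5-a,.067,-.020,.058);print(a,rel(p,R).round(3))
E
```

```text
0 [ 7.894e+00 -8.420e-01 -1.276e+00  5.000e-03 -0.000e+00 -3.000e-03]
5 [ 1.381e+01 -8.650e-01  2.130e-01  5.000e-03  8.700e-02 -3.000e-03]
10 [ 1.9832e+01 -8.8700e-01  1.1800e+00  5.0000e-03  1.7400e-01 -2.0000e-03]
15 [ 2.5916e+01 -9.0600e-01  1.6190e+00  5.0000e-03  2.6200e-01 -2.0000e-03]
20 [ 3.2015e+01 -9.2200e-01  1.5250e+00  5.0000e-03  3.4900e-01 -2.0000e-03]
```

Request:
play_rows(plan=[4,-1,-0.8,0,0,0,255,8,-1,-1.2,0,0,0,255,11,-1,-0.5,0,0.045,0,255,14,-1,0.2,0,0.087,0,255,17,-1,0.7,0,0.13,0,255])

```text
time: 6.53
eef_pos: [0.4875, 0.0685, 0.0586]
ee_rot: [[-0.138, 0.005, -0.99], [0.99, -0.004, -0.138], [-0.005, -1.0, -0.005]]
ft_force: [0.2, -3.1, -2.2]
width: -0.0004
```

```bash
python3 - <<'E'
from h import *
for a in(10,12.5,15,17.5,20):
  p,R=lugpose(195.5-a,.067,-.020,.058);print(a,rel(p,R).round(3))
E
```

```text
10 [ 3.324  0.609  0.851  0.005  0.042 -0.005]
12.5 [ 6.297e+00  5.910e-01  1.534e+00  5.000e-03  8.600e-02 -5.000e-03]
15 [ 9.297e+00  5.740e-01  2.087e+00  5.000e-03  1.300e-01 -4.000e-03]
17.5 [ 1.2319e+01  5.5800e-01  2.5090e+00  5.0000e-03  1.7300e-01 -4.0000e-03]
20 [ 1.5355e+01  5.4200e-01  2.7980e+00  5.0000e-03  2.1700e-01 -4.0000e-03]
```

Request:
play_rows(plan=[3.3,0.6,0.9,0,0.042,0,255,6.3,0.6,1.5,0,0.086,0,255,9.3,0.6,2.1,0,0.13,0,255,12.3,0.6,2.5,0,0.173,0,255,15.4,0.6,2.8,0,0.217,0,255])

```text
time: 6.95
eef_pos: [0.4825, 0.083, 0.0586]
ee_rot: [[0.081, 0.006, -0.997], [0.997, -0.006, 0.081], [-0.005, -1.0, -0.006]]
ft_force: [-1.5, -2.8, -0.6]
width: 0.0002
```

```bash
python3 - <<'E'
from h import *
for a in(22.5,25,27.5,30,32.5):
  p,R=lugpose(195.5-a,.067,-.020,.058);print(a,rel(p,R).round(3))
E
```

```text
22.5 [ 3.274  0.581  0.722  0.006  0.041 -0.005]
25 [ 6.247e+00  5.610e-01  1.409e+00  6.000e-03  8.500e-02 -5.000e-03]
27.5 [ 9.246e+00  5.410e-01  1.965e+00  7.000e-03  1.290e-01 -5.000e-03]
30 [ 1.2267e+01  5.2200e-01  2.3890e+00  7.0000e-03  1.7200e-01 -5.0000e-03]
32.5 [ 1.5303e+01  5.0400e-01  2.6820e+00  7.0000e-03  2.1600e-01 -5.0000e-03]
```

Request:
play_rows(plan=[3.3,0.6,0.7,0,0.041,0,255,6.2,0.6,1.4,0,0.085,0,255,9.2,0.6,2,0,0.129,0,255,12.3,0.6,2.4,0,0.172,0,255,15.3,0.6,2.7,0,0.216,0,255])

```text
time: 7.37
eef_pos: [0.4809, 0.0986, 0.0586]
ee_rot: [[0.294, 0.006, -0.956], [0.956, -0.007, 0.294], [-0.005, -1.0, -0.007]]
ft_force: [-1.3, -1.6, -0.3]
width: -0.0002
```

```bash
python3 - <<'E'
from h import *
for a in(35,37.5,40,42.5,45):
  p,R=lugpose(195.5-a,.067,-.020,.058);print(a,rel(p,R).round(3))
E
```

```text
35 [ 2.904  0.537  0.585  0.008  0.042 -0.005]
37.5 [ 5.876e+00  5.180e-01  1.270e+00  8.000e-03  8.500e-02 -5.000e-03]
40 [ 8.876e+00  4.990e-01  1.825e+00  8.000e-03  1.290e-01 -4.000e-03]
42.5 [ 1.1897e+01  4.8100e-01  2.2490e+00  8.0000e-03  1.7200e-01 -4.0000e-03]
45 [ 1.4934e+01  4.6400e-01  2.5410e+00  8.0000e-03  2.1600e-01 -4.0000e-03]
```

Request:
play_rows(plan=[2,0.5,0.5,0,0.035,0,255,4,0.5,0.9,0,0.06,0,255,6,0.5,1.3,0,0.087,0,255,8,0.5,1.7,0,0.115,0,255,10,0.5,2,0,0.145,0,255])

```text
time: 7.78
eef_pos: [0.4823, 0.1093, 0.059]
ee_rot: [[0.43, 0.007, -0.903], [0.903, -0.006, 0.43], [-0.003, -1.0, -0.009]]
ft_force: [0.2, -0.2, -0.3]
width: -0.0001
```

```bash
python3 - <<'E'
from h import *
for a in(42.5,45,47.5):
  p,R=lugpose(195.5-a,.067,-.020,.058);print(a,rel(p,R).round(3))
d=manip.get_image('scene');cv2.imwrite('pics/s8.png',cv2.resize(d['frame'][100:300,220:460],None,fx=3,fy=3))
E
```

```text
42.5 [ 1.111  0.943  0.606  0.009  0.026 -0.003]
45 [ 4.073e+00  9.280e-01  1.337e+00  9.000e-03  7.000e-02 -3.000e-03]
47.5 [ 7.064e+00  9.140e-01  1.937e+00  9.000e-03  1.140e-01 -2.000e-03]
```

View pics/s8.png

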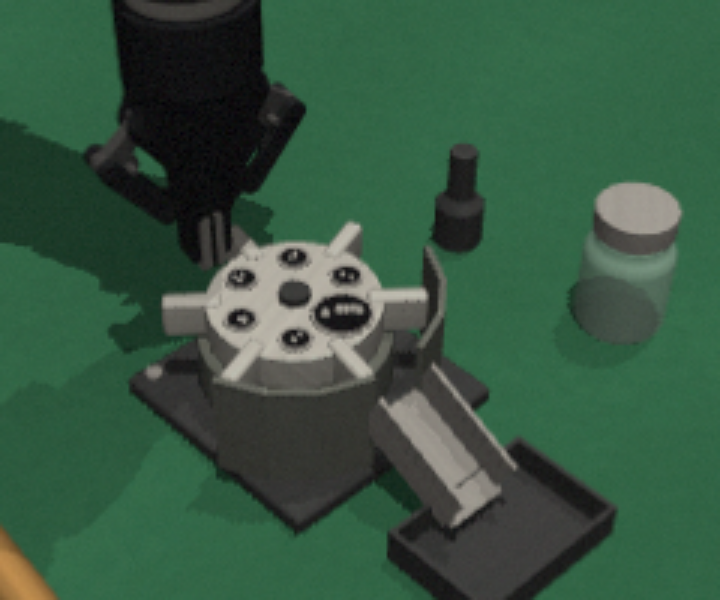

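The pocket is at (342,312), so the wheel is about two thirds through the last click. I'll repeat the gentle final nudge.

Request:
play_rows(plan=[1,0.9,0.6,0,0.026,0,255,2,0.9,0.8,0,0.04,0,255,3,0.9,1,0,0.055,0,255,4,0.9,1.3,0,0.07,0,255,4,0.9,1.3,0,0.07,0,255])

```text
time: 8.25
eef_pos: [0.4833, 0.1141, 0.0583]
ee_rot: [[0.494, 0.007, -0.87], [0.87, -0.006, 0.494], [-0.002, -1.0, -0.009]]
ft_force: [-0.9, -0.2, 0.4]
width: 0.0001
```

```bash
python3 - <<'E'
from h import *
for a in(45,47.5):
  p,R=lugpose(195.5-a,.067,-.020,.058);print(a,rel(p,R).round(3))
d=manip.get_image('scene');cv2.imwrite('pics/s9.png',cv2.resize(d['frame'][100:300,220:460],None,fx=3,fy=3))
E
```

```text
45 [-0.629  0.314  0.128  0.009 -0.001 -0.002]
47.5 [ 2.312e+00  3.020e-01  9.410e-01  9.000e-03  4.200e-02 -1.000e-03]
```

View pics/s9.png

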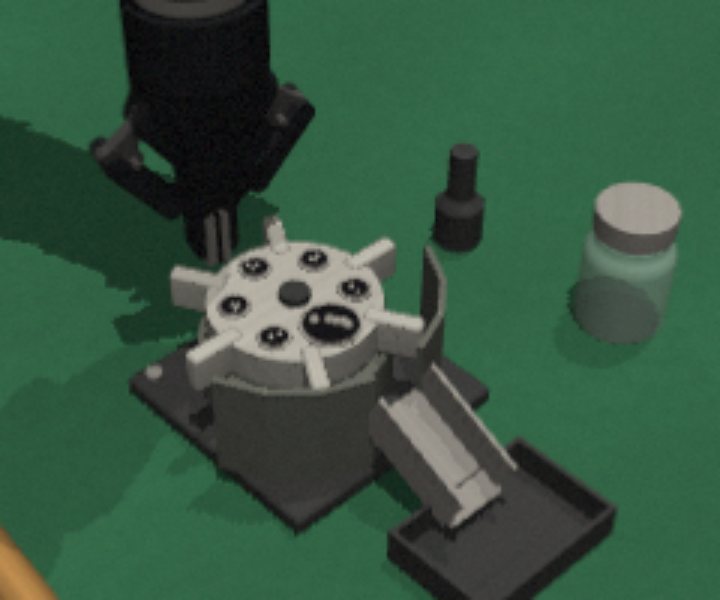

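The wheel snapped home: the large pocket is at (331,323), facing the chute. I'll lift straight up and back off so the top camera has a clear view.

Request:
play_rows(plan=[0,-15,0,0,0,0,255,0,-35,0,0,0,0,255,0,-70,0,0,0,0,255,0,-110,0,0,0,0,255,0,-130,0,0,0,0,255])

```text
time: 8.72
eef_pos: [0.4836, 0.115, 0.1923]
ee_rot: [[0.493, 0.011, -0.87], [0.87, -0.005, 0.493], [0.001, -1.0, -0.012]]
ft_force: [0.6, 0.2, 0.9]
width: -0.0
```

Request:
play_rows(plan=[40,-10,0,0,0,0,255,80,-20,0,0,0,0,255,120,-20,0,0,0,0,255,160,-20,0,0,0,0,255,190,-20,0,0,0,0,255])

```text
time: 9.13
eef_pos: [0.5783, 0.2832, 0.2127]
ee_rot: [[0.492, 0.012, -0.871], [0.871, -0.004, 0.492], [0.002, -1.0, -0.013]]
ft_force: [0.1, -1.0, 0.5]
width: 0.0003
```

```bash
python3 - <<'E'
from h import *
s=manip.state();print(s['eef_pos'],s['ft_force'])
d=manip.get_image('top');cv2.imwrite('pics/t10.png',d['frame'])
cv2.imwrite('pics/t10z.png',cv2.resize(d['frame'][155:315,190:350],None,fx=3.75,fy=3.75,interpolation=cv2.INTER_CUBIC))
E
```

```text
[0.5783061  0.28317788 0.21268061] [ 0.07837068 -1.02469217  0.47750714]
```

View pics/t10.png

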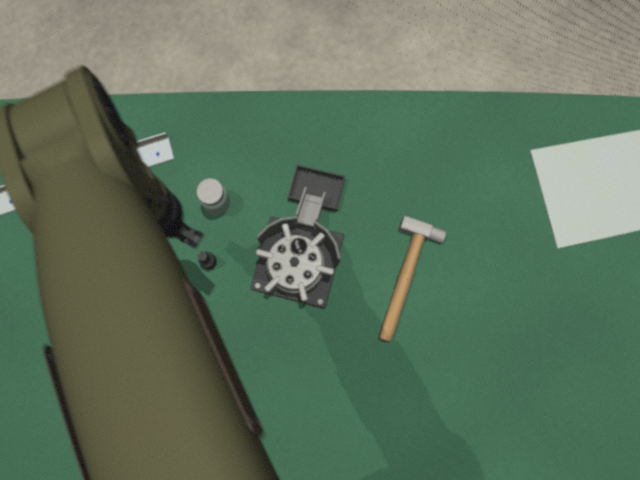

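View pics/t10z.png

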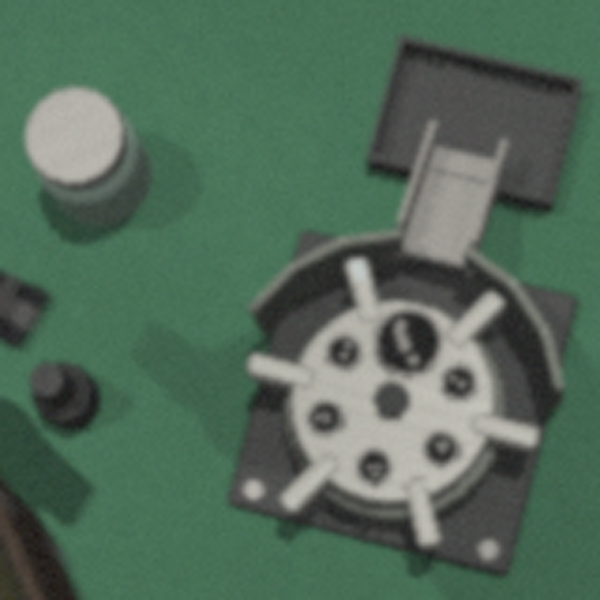

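The top views show the large pocket at (407,342) in the zoomed crop, facing the chute. The lug tips, jar, rivet set and hammer are at the same pixels as at the start. I'll check the angle in numbers and hand in.

```bash
python3 - <<'E'
from h import *
d=manip.get_image('top')
T=lambda x,y,z:onz(d,190+(x+.5)/3.75-.5,155+(y+.5)/3.75-.5,z)
P=T(407,342,.071);c=T(391,400,.076)
print('pocket rel feeder x, deg',np.degrees(np.arctan2(P[1]-c[1],P[0]-c[0]))+14.5)
a=cv2.imread('pics/top0.png').astype(int);b=d['frame'].astype(int)
for n,(x0,x1,y0,y1) in dict(jar=(195,232,175,220),set=(197,217,248,272),hammer=(375,450,210,345)).items():
    print(n,abs(a-b)[y0:y1,x0:x1].mean())
s=manip.state();print(s['time'],s['ft_force'],abs(np.array(s['joint_velocities'])).max())
manip.close_job()
E
```

```text
pocket rel feeder x, deg 0.41442611625363135
jar 9.157957957957958
set 5.7875
hammer 8.025810699588478
9.2333 [ 0.15270314 -1.23225403 -0.93      ] 0.08015251263245389
the job is handed in; nothing more can be done
```

The large pocket now rests at the chute, and I handed the job in at about 9.2 s. The wheel started two clicks short, at about -2.09 rad. I pushed the robot-side lug clockwise with the shut fingertips for one click, lifted and went back, then pushed the next lug for the second click. The pushing force read about 3 N at the end of each move call and up to about 4 N in any reading, well under the 30 N limit.

**Wheel:** the last top view puts the pocket about 0.4° from the chute direction. The lugs are back in their resting positions, so it did not run past.

**Jar, hammer and rivet set:** all three appear at the same pixels as at the start. The pixel-difference check gave averages of about 6–9 grey levels. I had no reference for normal image noise or the changed lighting, so that number proves little, and I relied on comparing the pictures.

**Arm:** the fingertips are about 0.2 m above the bench, near the rivet set and clear of everything. At hand-in the wrist force read 1–1.5 N. The fastest joint was still moving at about 0.08 rad/s, so the arm was still settling in free air.

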